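Close a thermostat housing and hold its cover down for the screws

TASK

Set the thermostat upright, bridge on top, into the well of the yellow housing clamped in the vise, then fit the aluminium water outlet cover over it onto the housing's two dowels. The thermostat's spring holds the cover a few millimetres off, so press the cover down flush on the housing and finish while still holding it pressed there, ready for the screws to be started. Leave the spanner, the T-handle key, the bolt dish and the tin alone.

Things in the scene. Friction and masses are not known exactly. Their poses are not given: they have to be found in the camera images.
- thermostat: Loose thermostat, about 0.1 kg, upright on the bench; origin under the centre of its foot, z up its axis. Brass foot 30 mm across on a spring; brass sleeve 42 mm across (z 15-38 mm, lower edge tapered to 34); black rubber flange 54 mm across (z 38-44); steel bridge above it. The foot yields upward up to 8 mm: 7 N before it moves, then 1 N per mm. Any turn about z will do in the well.
- bridge (a point): Centre of the thermostat's steel bridge, its handle, 54 mm above the foot's underside, axes as the thermostat. An upright staple of 12 mm wide strip: two vertical legs, 36 mm over their outer faces along x, 12 mm wide along y, from the flange (10 mm below this point) to the flat strip on top (upper side 11.5 mm above this point, small brass knob to 13.5 mm).
- cover: Loose bare aluminium water outlet cover, about 0.4 kg, flat on the bench, right way up; origin at the centre of its flat underside, z up. Flange 82 mm along x, 136 along y, 12 thick; through holes of 12 mm for the dowels at x = 0, y = -50 and +50 mm; 46 mm opening in the middle, under a hollow dome. The dark screw holes at the corners stay empty. Fits either way round (half a turn).
- neck (a point): Middle of the cover's upright round hose neck, its handle: 40 mm diameter, on the cover's axis, 66 mm above its underside, axes as the cover. The neck runs from 20 mm below to 20 mm above this point; below that the dome widens to 68 mm diameter at the flange.
- housing: Yellow thermostat housing, fixed in the red vise; origin at the centre of its underside, 78 mm above the bench, axes as joint_face; 72 mm high. The jaws (110 mm along y, on both x sides) reach up to 105 mm above the bench. The vise extends 170 mm to -x (screw and bar, below 85 mm) and 110 mm to +x. A hose stub on the +y end (to y = 95 mm) and a sender on the -y end lie below the face.
- joint_face (a point): Centre of the housing's flat joint face (82 mm along x, 136 along y), on the well's axis, 150 mm above the bench, z up. Two steel dowels stand on it at x = 0, y = -50 and +50 mm: 10 mm diameter, 17 high, the upper 7 tapered to 4 mm diameter.
- well_floor (a point): Centre of the well's flat floor, 39 mm below the joint face. The well is a bore of 45.5 mm diameter with a counterbore of 58 mm diameter in its upper 7 mm. With its foot on the floor the thermostat's flange top stands 5 mm above the joint face, and so does the cover's underside until pushed down: 12 N of spring at flush, less the cover's weight.
- spanner: A steel spanner, 190 mm long, lying on the bench; bystander, not needed. Origin under its middle.
- tkey: A T-handle socket key with an orange grip (105 mm) and a steel shaft, about 220 mm long, lying on the bench; bystander, not needed. Origin under its middle.
- dish: A round steel magnetic dish of 100 mm diameter, 30 mm high, with dark bolts in it; bystander, not needed. Origin at the centre of its underside.
- tin: A closed tin with a blue label, 64 mm diameter, 75 mm high; bystander, not needed. Origin at the centre of its underside.
Things that resemble listed ones, but are neither listed nor needed, are in the scene too. Leave any brown look-alike of the thermostat alone.

How it is judged:
By the outcome, as a careful person would: the job done as asked, in the order asked, and still so for the second after the job is handed in, while the arm keeps its last pose, push and grip.
It also fails if it takes over 64 s, if anything falls off the work surface, if the arm or the gripper's body presses on something with over 40 N, if the wrist force passes 120 N, or if a joint passes its speed limit or range.

ROBOT

A 6-joint arm with a two-finger parallel gripper is mounted at the origin on the work surface. World frame = base frame: x ahead of the robot, y to its left, z up, the work surface at z = 0. Lengths are in m, angles in rad, forces in N, time in s.
With the tool pointing down it reaches from about 0.275 to 0.825 m from the base axis. Payload 4.9 kg.
Tool frame: the origin (TCP) lies midway between the tips of the shut fingers; the grasp point (between the pads) lies 19 mm behind it (bot.grip_depth is the distance from the TCP to the grasp point, in m); y points along the fingers, x is the direction in which the jaws open and shut, and the axes are right-handed (so a half turn about y gives the same grasp; the last joint's range is limited). The gripper opens to 85 mm and grips with 20 to 120 N. Pads are 22 mm wide; open, the fingers measure 114 mm over their backs; the gripper's body (76 mm by 85 mm) begins 54 mm behind the grasp point. The pads swing forward as they close: fully open they stand 13 mm farther back than shut.
Start: joints at [-1.365, 0.326, -0.193, 1.052, 0, 1.437], TCP at [0.183, -0.519, 0.231] pointing down, gripper open.
Joint ranges: [-2.65, 2.65], [-0.97, 1.79], [-1.3, 1.35], [-1.93, 2.1], [-1.47, 1.37], [-3.14, 3.14]. Speed limits (rad/s): [2.57, 2.57, 3.14, 3.14, 3.14, 3.14].

INTERFACE

Orientations are given as a unit quaternion [w, x, y, z].
In Python, from cell import bot gives the robot as it stands. Calls block until the motion is done:
- bot.move_pose(position, orientation): joint-space move of the TCP to a pose.
- bot.move_linear(position, speed=0.15, rotation=None, until_force=None): straight line of the TCP; rotation=None keeps the orientation; speed is the mean speed in m/s. With until_force (N) it stops when the force on the tool has changed by that much, and returns True; else False.
- bot.goto_joints(angles): joint-space move.
- bot.set_gripper(opening, grasp_force=None): opening from 0.0 (shut) to 1.0 (fully open); grasp_force is the grip in N (None keeps the last); returns when the fingers have stopped.
- bot.wait(seconds).
- bot.solve_ik(position, orientation): joint angles nearest the present ones, or None.
- bot.camera(name): name is "scene" or "top" or "wrist"; returns the picture (384x512x3 uint8, red, green, blue); there is no depth.
- bot.calibration(name): a dict with "mtx" (3x3 intrinsics, pixels), "extrinsics" (4x4, takes a point from world to camera coordinates); the wrist camera has in their place "hand_eye" (4x4, takes a point from camera to tool coordinates, whose origin is the TCP and whose axes are the tool frame's). Camera axes: x right, y down, z forward; pixel columns grow to the right and rows downward; lengths in m; the calibration is good to about 2 mm. A picture is of the moment at which its call begins: read the wrist's pose just before it. calibration takes no time and is no camera call.
A pose or a line that the arm cannot do raises bot.PlanningError and nothing moves.
- bot.close_job(): hands the job in, once; it reports no verdict.
Trained networks look in the newest picture that a camera, given by its name, has taken for a name from the list of things; names that differ only in an ending like _2 or _b are one class to them, and where a whole thing is asked for, a point or a joint stands for the part that bears it (a point fixed in the world has none). Each returns a list of dicts, best first, with "confidence" (0 to 1); they miss things now and then, are a little off and sometimes report something else, mostly with a low value. They report only what shows in the picture. A call takes as long as a camera call. They do not tell look-alikes from the thing itself.
- bot.search_frame(camera, thing): "bbox" ([left, top, width, height] in pixels, round what is visible of it).
Readings, each from a call of its own:
- bot.read_clock(): time.
- bot.read_joint_positions(): joint angles.
- bot.read_joint_vel(): joint speeds.
- bot.read_joint_efforts(): joint torques, N m.
- bot.read_position(): TCP position.
- bot.read_tool_rot(): TCP orientation.
- bot.read_ft_force(): force on the tool from outside, world axes, zero at the start.
- bot.read_moment(): the same for the moment, N m.
- bot.read_gripper_width(): opening from 0.0 (shut) to 1.0 (fully open).
Only numpy, scipy, OpenCV 4.12 (cv2) and the standard library are available. Lean on these libraries where they do the work, as an engineer would, in place of code of your own. Each camera call takes 0.05 s, during which the arm holds its last target.

## Working session

There is one attempt and no reset: what is moved stays moved. The work goes in short steps, each a Python script; the robot and the scene stay as the last script left them, time stands still between calls to the robot, and variables do not carry over. Pictures are saved under pics/ and viewed, and the job is handed in when it is done.

```bash
ls; mkdir -p pics
python3 - <<'E'
from cell import bot
import cv2,numpy as np
np.set_printoptions(precision=4,suppress=True)
for c in ["scene","top","wrist"]:
    im=bot.camera(c); cv2.imwrite(f"pics/{c}0.png",im[:,:,::-1])
    k=bot.calibration(c); print(c,k)
    for t in ["thermostat","cover","housing","bridge","neck","joint_face","tin","dish","spanner","tkey"]:
        print(t,[(np.round(d["bbox"]),round(d["confidence"],2)) for d in bot.search_frame(c,t)])
print(bot.read_clock(),bot.read_position(),bot.read_tool_rot())
E
```

```text
pics
scene {'mtx': array([[428.1324,   0.    , 254.9303],
       [  0.    , 428.1324, 193.2487],
       [  0.    ,   0.    ,   1.    ]]), 'extrinsics': array([[-0.3664,  0.9304, -0.0063,  0.1669],
       [ 0.8197,  0.3196, -0.4754, -0.3631],
       [-0.4403, -0.1793, -0.8798,  1.594 ],
       [ 0.    ,  0.    ,  0.    ,  1.    ]])}
thermostat [(array([297., 209.,  19.,  19.]), 0.82), (array([334., 212.,  16.,  18.]), 0.53), (array([333., 150.,  40.,  57.]), 0.42)]
cover [(array([157., 152.,  43.,  38.]), 0.7)]
housing [(array([220., 173.,  58.,  47.]), 0.89)]
bridge [(array([301., 210.,  15.,  19.]), 0.74), (array([334., 213.,  19.,  17.]), 0.49)]
neck [(array([154., 150.,  48.,  39.]), 0.84)]
joint_face [(array([220., 174.,  60.,  43.]), 0.82)]
tin [(array([134., 223.,  26.,  25.]), 0.57)]
dish [(array([269., 273.,  37.,  34.]), 0.77)]
spanner [(array([221., 173.,  57.,  45.]), 0.62), (array([174., 108.,  32.,  33.]), 0.52)]
tkey [(array([334., 148.,  38.,  58.]), 0.91)]
top {'mtx': array([[447.4535,   0.    , 257.5144],
       [  0.    , 447.4535, 192.4282],
       [  0.    ,   0. 
[... 575 characters left out ...]
10.,  26.,  26.]), 0.63)]
dish []
spanner [(array([347., 240.,  25.,  62.]), 0.76)]
tkey [(array([145., 232.,  39.,  79.]), 0.85)]
wrist {'mtx': array([[309.4983,   0.    , 254.8507],
       [  0.    , 309.4983, 197.3487],
       [  0.    ,   0.    ,   1.    ]]), 'hand_eye': array([[ 1.    ,  0.0019, -0.0001, -0.0002],
       [ 0.0007, -0.2897,  0.9571, -0.1415],
       [ 0.0018, -0.9571, -0.2897,  0.0738],
       [ 0.    ,  0.    ,  0.    ,  1.    ]])}
thermostat []
cover []
housing []
bridge []
neck []
joint_face []
tin []
dish [(array([ 54.,   0.,  76., 118.]), 0.66)]
spanner [(array([ 57.,   0.,  73., 120.]), 0.56)]
tkey []
1.65 [ 0.1833 -0.5185  0.2313] [ 0.5774 -0.5773  0.4083 -0.4082]
```

View images.

View pics/scene0.png

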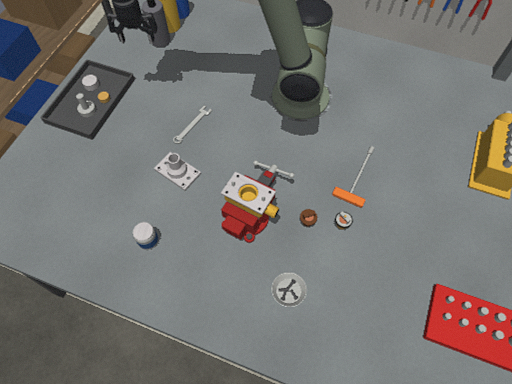

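View pics/top0.png

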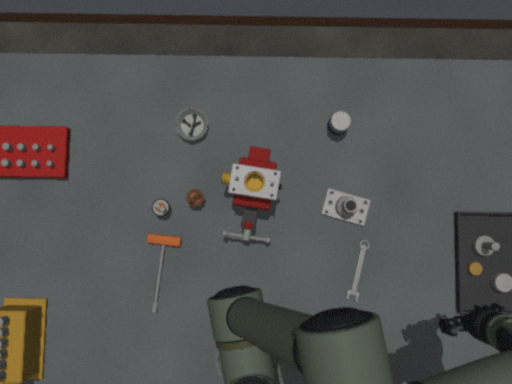

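View pics/wrist0.png

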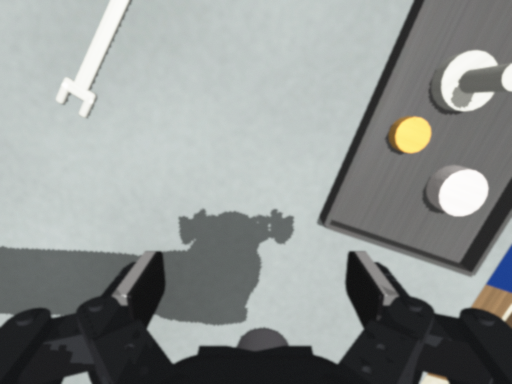

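Run:
```python
import cv2,numpy as np
t=cv2.imread("pics/top0.png");s=cv2.imread("pics/scene0.png")
a=cv2.resize(t[180:240,135:215],None,fx=8,fy=8,interpolation=3)
cv2.imwrite("pics/ctop.png",a[:480])
cv2.imwrite("pics/cscene.png",cv2.resize(s[190:250,280:370],None,fx=8,fy=8,interpolation=3))
```

```text
(no output)
```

View pics/ctop.png

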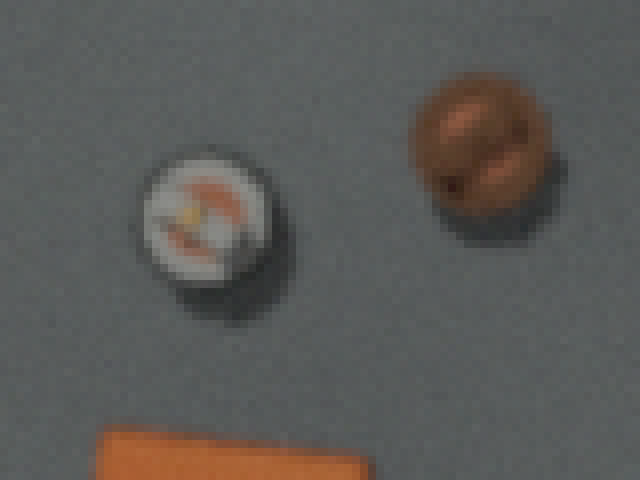

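View pics/cscene.png

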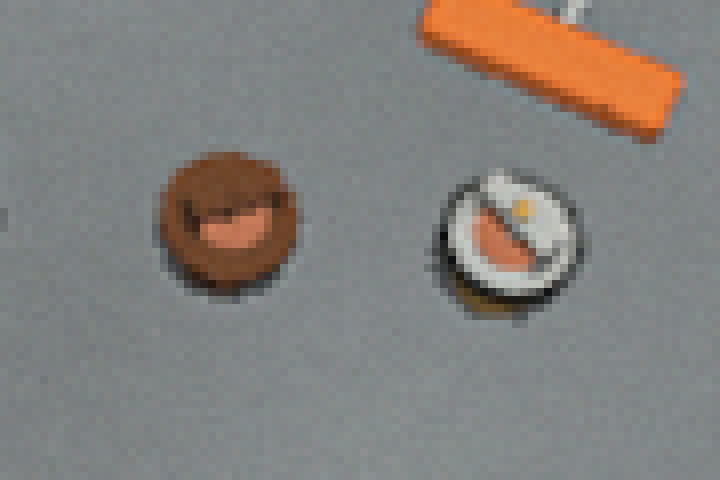

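```bash
cat > h.py <<'E'
from cell import bot
import cv2,numpy as np
from scipy.spatial.transform import Rotation as Ro
np.set_printoptions(precision=4,suppress=True)
def Rdown(a): # jaw dir angle a, tool pointing down
    c,s=np.cos(a),np.sin(a); return np.array([[c,0,-s],[s,0,c],[0,-1,0]])
def Q(a):
    return Ro.from_matrix(Rdown(a)).as_quat(scalar_first=True)
def cam(c,pose=None):
    k=bot.calibration(c)
    if c!="wrist": return k["mtx"],np.array(k["extrinsics"])
    T=np.eye(4);T[:3,:3]=Ro.from_quat(pose[1],scalar_first=True).as_matrix();T[:3,3]=pose[0]
    return k["mtx"],np.linalg.inv(T@k["hand_eye"])
def P(c): return c[0]@c[1][:3]
def tri(cams,uvs):
    A=[]
    for c,(u,v) in zip(cams,uvs):
        p=P(c);A+=[u*p[2]-p[0],v*p[2]-p[1]]
    A=np.array(A);X=np.linalg.svd(A)[2][-1];X=X[:3]/X[3]
    return X,[np.linalg.norm(proj(c,X)-uv) for c,uv in zip(cams,uvs)]
def proj(c,X):
    q=P(c)@np.append(X,1);return q[:2]/q[2]
def plane(c,uv,z):
    p=P(c);A=np.array([uv[0]*p[2]-p[0],uv[1]*p[2]-p[1]])
    return np.append(np.linalg.solve(A[:,:2],-A[:,2]*z-A[:,3]),z)
def snap(name):
    pose=(np.array(bot.read_position()),np.array(bot.read_tool_rot()))
    im=bot.camera("wrist");cv2.imwrite(f"pics/{name}.png",im[:,:,::-1])
    np.savez(f"pics/{name}.npz",p=pose[0],q=pose[1]);return im,cam("wrist",pose)
def load(name):
    d=np.load(f"pics/{name}.npz");return cam("wrist",(d["p"],d["q"]))
E
python3 - <<'E'
from h import *
print(Ro.from_quat(bot.read_tool_rot(),scalar_first=True).as_matrix())
T,S=cam("top"),cam("scene")
for n,a,b in [("thermo",(161,207.5),(343.7,219)),("brown",(196,198),(308,217)),("neck top",(347,205),(175,159)),("housing",(253.5,181),(249,193)),("tin",(340,118),(144,230))]:
    print(n,tri([T,S],[a,b]))
for n,z in [("tk",0),]:
    print(plane(T,(150,240),0.02),plane(T,(180,242),.02))
a=Ro.from_quat(bot.read_tool_rot(),scalar_first=True)
for p in [(0.44,0.16,0.2),(0.48,-.2,.3)]:
  for an in np.arange(-180,180,30):
    q=bot.solve_ik(p,Q(np.deg2rad(an)));print(p,an,q)
E
```

```text
[[ 0.3333 -0.      0.9428]
 [-0.9428  0.0001  0.3333]
 [-0.0001 -1.     -0.    ]]
thermo (array([0.449 , 0.2888, 0.0384]), [np.float64(0.27083743782428427), np.float64(0.2940183851788461)])
brown (array([0.4797, 0.1843, 0.033 ]), [np.float64(0.37280241195960123), np.float64(0.4036863343215676)])
neck top (array([ 0.463 , -0.2689,  0.0832]), [np.float64(0.4348595084237376), np.float64(0.43574080577200147)])
housing (array([0.5224, 0.008 , 0.1439]), [np.float64(0.26493641491519665), np.float64(0.282150341059957)])
tin (array([ 0.7197, -0.2441,  0.0892]), [np.float64(0.7987061585834785), np.float64(0.8920746597029804)])
[0.3501 0.3224 0.02  ] [0.3454 0.2304 0.02  ]
(0.44, 0.16, 0.2) -180 [ 0.1909  0.2015 -0.4468  0.9225  0.     -1.3799]
(0.44, 0.16, 0.2) -150 [ 0.1909  0.2015 -0.4468  0.9225  0.     -1.9035]
(0.44, 0.16, 0.2) -120 [ 0.1909  0.2015 -0.4468  0.9225  0.     -2.4271]
(0.44, 0.16, 0.2) -90 [ 0.1909  0.2015 -0.4468  0.9225  0.     -2.9507]
(0.44, 0.16, 0.2) -60 [ 0.1909  0.2015 -0.4468  0.9225  0.      2.8089]
(0.44, 0.16, 0.2) -30 [ 0.1909  0.2015 -0.4468  0.9225  0.      2.
[... 594 characters left out ...]
3) -120 [-0.5368  0.2332 -0.1428  1.1948  0.      3.1284]
(0.48, -0.2, 0.3) -90 [-0.5368  0.2332 -0.1428  1.1948  0.      2.6048]
(0.48, -0.2, 0.3) -60 [-0.5368  0.2332 -0.1428  1.1948  0.      2.0812]
(0.48, -0.2, 0.3) -30 [-0.5368  0.2332 -0.1428  1.1948  0.      1.5576]
(0.48, -0.2, 0.3) 0 [-0.5368  0.2332 -0.1428  1.1948  0.      1.034 ]
(0.48, -0.2, 0.3) 30 [-0.5368  0.2332 -0.1428  1.1948  0.      0.5104]
(0.48, -0.2, 0.3) 60 [-0.5368  0.2332 -0.1428  1.1948  0.     -0.0132]
(0.48, -0.2, 0.3) 90 [-0.5368  0.2332 -0.1428  1.1948  0.     -0.5368]
(0.48, -0.2, 0.3) 120 [-0.5368  0.2332 -0.1428  1.1948  0.     -1.0604]
(0.48, -0.2, 0.3) 150 [-0.5368  0.2332 -0.1428  1.1948  0.     -1.584 ]
```

Run:
```python
from h import *
def look(n,p,things):
    bot.move_pose(p,Q(0)); im,c=snap(n)
    for t in things: print(n,t,[(np.round(d["bbox"]),round(d["confidence"],2)) for d in bot.search_frame("wrist",t)][:2])
look("c1",[.415,-.269,.20],["cover","neck"])
look("c2",[.51,-.269,.20],["cover","neck"])
look("h1",[.57,.008,.29],["housing"])
look("h2",[.475,.008,.29],["housing"])
look("t1",[.40,.289,.19],["thermostat","bridge"])
look("t2",[.495,.289,.19],["thermostat","bridge"])
print(bot.read_clock())
for a,b in ["c1c2","h1h2","t1t2"][:0]:pass
for a,b in [("c1","c2"),("h1","h2"),("t1","t2")]:
    cv2.imwrite(f"pics/v_{a[0]}.png",np.vstack([cv2.imread(f"pics/{a}.png")[:290],cv2.imread(f"pics/{b}.png")[:290]]))
```

```text
c1 cover [(array([249., 112., 104., 135.]), 0.8)]
c1 neck [(array([243., 110., 111., 136.]), 0.59)]
c2 cover [(array([165., 108., 100., 139.]), 0.95)]
c2 neck [(array([162., 113., 101., 134.]), 0.69)]
h1 housing [(array([159.,  83., 101., 177.]), 0.75)]
h2 housing [(array([251.,  86., 112., 174.]), 0.84)]
t1 thermostat [(array([305., 246.,  44.,  60.]), 0.88), (array([278., 155.,  54.,  55.]), 0.74)]
t1 bridge [(array([305., 245.,  44.,  61.]), 0.7), (array([280., 159.,  53.,  51.]), 0.56)]
t2 thermostat [(array([180., 156.,  60.,  54.]), 0.95), (array([218., 247.,  47.,  60.]), 0.61)]
t2 bridge [(array([183., 157.,  53.,  52.]), 0.89), (array([217., 245.,  50.,  60.]), 0.6)]
7.4583
```

View pics/v_c.png

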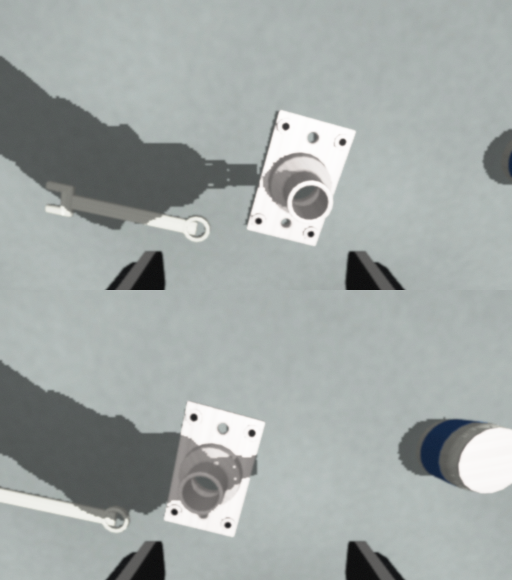

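View pics/v_h.png

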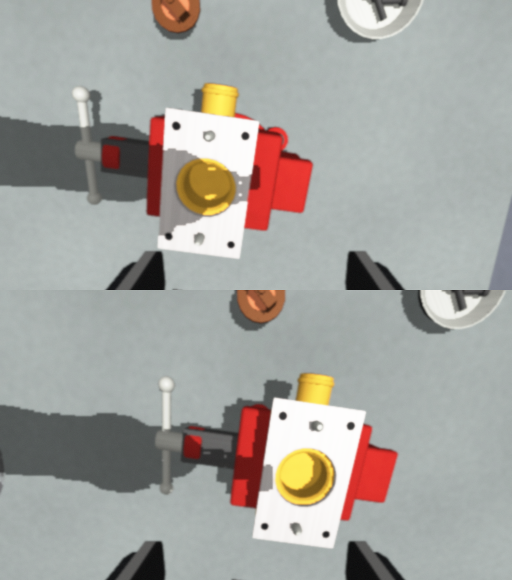

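View pics/v_t.png

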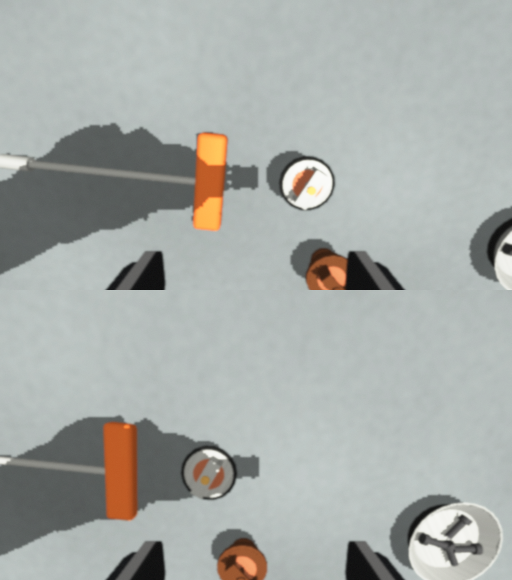

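Run:
```python
import cv2,numpy as np
def z(n,x,y,w,h,f):
    im=cv2.imread(f"pics/{n}.png")[y:y+h,x:x+w]; im=cv2.resize(im,None,fx=f,fy=f,interpolation=2)
    for i in range(0,w,10): cv2.putText(im,str(x+i),(i*f,8),0,.3,(0,0,255),1);cv2.line(im,(i*f,0),(i*f,im.shape[0]),(0,0,255) ,1) if 0 else None
    for j in range(0,h,10): cv2.putText(im,str(y+j),(0,j*f+4),0,.3,(0,0,255),1)
    return im
cv2.imwrite("pics/zt.png",np.hstack([z("t1",270,145,70,70,5),z("t2",175,145,70,70,5)]))
cv2.imwrite("pics/zh.png",np.hstack([z("h1",140,90,130,180,3),z("h2",235,90,130,180,3)]))
cv2.imwrite("pics/zc.png",np.hstack([z("c1",235,100,130,155,3),z("c2",150,100,130,155,3)]))
```

```text
(no output)
```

View pics/zt.png

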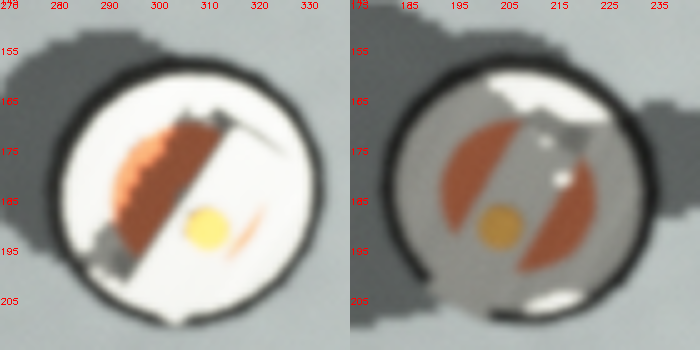

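View pics/zh.png

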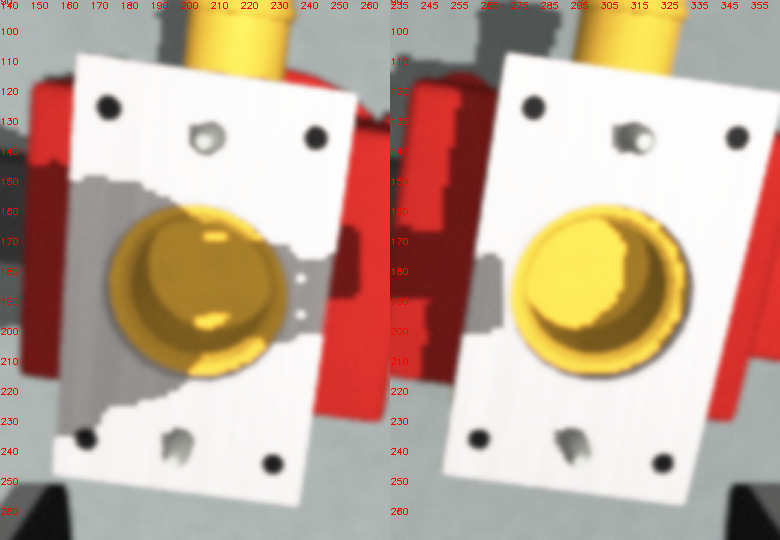

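View pics/zc.png

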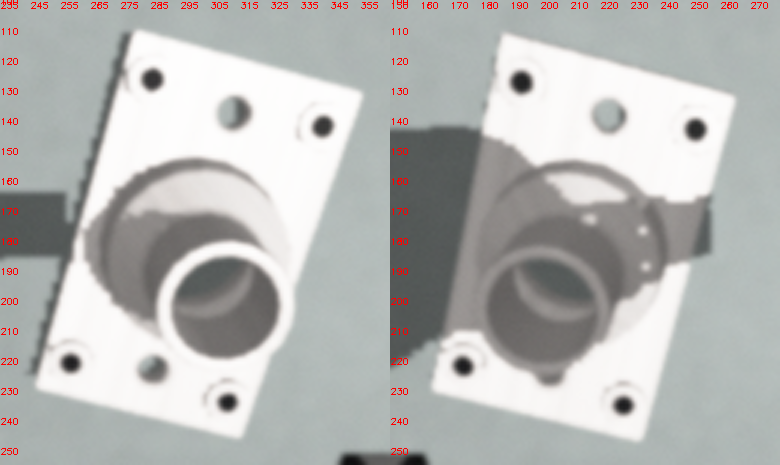

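```bash
cat > m.py <<'E'
from h import *
def px(o,f,p): return (o[0]+(p[0]+.5)/f-.5,o[1]+(p[1]+.5)/f-.5)
H1,H2,C1,C2,T1,T2=[load(n) for n in("h1","h2","c1","c2","t1","t2")]
def T(A,oa,B,ob,f,pa,pb): return tri([A,B],[px(oa,f,pa),px(ob,f,pb)])
def run(tag,A,oa,B,ob,f,L):
    out=[]
    for n,pa,pb in L:
        X,e=T(A,oa,B,ob,f,pa,pb);out.append(X);print(tag,n,X,np.round(e,2))
    return np.array(out)
h=run("H",H1,(140,90),H2,(235,90),3,[("TL",(78,54),(117,54)),("TR",(357,95),(390,92)),("BR",(299,507),(296,505)),("BL",(54,474),(53,474)),
 ("s1",(109,107),(144,107)),("s2",(316,138),(348,138)),("s4",(273,464),(273,463)),("s3",(86,438),(89,438)),("well",(197.5,291.5),(212,292))])
c=run("C",C1,(235,100),C2,(150,100),3,[("TL",(133,30),(113,33)),("TR",(363,93),(346,98)),("BR",(241,437),(253,440)),("BL",(36,388),(43,391)),
 ("s1",(152,79),(131,82)),("s2",(323,126),(305,129)),("s4",(228,402),(234,405)),("s3",(71,362),(73,366)),("neck",(226,306),(154,309)),("dowelhole",(234,112),(218,115))])
t=run("T",T1,(270,145),T2,(175,145),5,[("flange",(186.5,190.5),(170,188.5)),("knob",(207,229),(151,227))])
def an(d): return np.degrees(np.arctan2(d[1],d[0]))
for n,q in(("H",h),("C",c)):
    print(n,"center corners",q[:4].mean(0),"screws",q[4:8].mean(0))
    for i in (0,4):
        TL,TR,BR,BL=q[i:i+4]
        print(" lens",np.linalg.norm(TL-TR),np.linalg.norm(BR-BL),np.linalg.norm(TL-BL),np.linalg.norm(TR-BR),"xdir",an(TR-TL),an(BR-BL),"ydir-90",an(TL-BL)-90,an(TR-BR)-90)
for A,o,a,b in [(T1,(270,145),(128,282),(230,130)),(T2,(175,145),(108,232),(173,125)),(T2,(175,145),(170,270),(228,165))]:
    pa,pb=plane(A,px(o,5,a),.0655),plane(A,px(o,5,b),.0655);print("edge",pa,pb,an(pb-pa))
E
python3 m.py
```

```text
H TL [0.4913 0.0778 0.1481] [0.16 0.16]
H TR [0.573  0.0665 0.1468] [0.61 0.61]
H BR [ 0.554  -0.0683  0.1501] [0.28 0.28]
H BL [ 0.4722 -0.0573  0.1485] [0.01 0.01]
H s1 [0.4995 0.0627 0.1491] [0.13 0.13]
H s2 [0.5608 0.0537 0.1496] [0.09 0.09]
H s4 [ 0.5455 -0.0532  0.1489] [0.13 0.13]
H s3 [ 0.4841 -0.0439  0.1491] [0.01 0.01]
H well [0.5228 0.0054 0.1468] [0.04 0.04]
C TL [ 0.4399 -0.2019  0.0084] [0.12 0.12]
C TR [ 0.5204 -0.2233  0.0114] [0.39 0.39]
C BR [ 0.4856 -0.3552  0.0099] [0.02 0.02]
C BL [ 0.4055 -0.3342  0.0109] [0.09 0.09]
C s1 [ 0.4464 -0.218   0.0143] [0.11 0.11]
C s2 [ 0.5062 -0.2339  0.0157] [0.06 0.06]
C s4 [ 0.4789 -0.3385  0.0141] [0.03 0.03]
C s3 [ 0.4188 -0.3222  0.0148] [0.25 0.25]
C neck [ 0.4631 -0.2778  0.084 ] [0.01 0.01]
C dowelhole [ 0.4757 -0.2295  0.0117] [0.09 0.09]
T flange [0.4513 0.2897 0.0414] [0.07 0.07]
T knob [0.4512 0.2885 0.0649] [0.09 0.09]
H center corners [0.5226 0.0047 0.1484] screws [0.5225 0.0048 0.1492]
 lens 0.08253203930688079 0.08262979241506332 0.136421461058035 0.136176401010609 xdir -7.867695083052901 -7.670856084606452 ydir-9
[... 153 characters left out ...]
57142698293171 ydir-90 -8.216610187153506 -8.118327199792773
C center corners [ 0.4628 -0.2787  0.0101] screws [ 0.4626 -0.2782  0.0147]
 lens 0.08336278297029821 0.08281815739171203 0.13670035105490486 0.13643940937279347 xdir -14.849113534109037 -14.680042264111194 ydir-90 -14.589635402103994 -14.797026734316987
 lens 0.06188548215201923 0.06224783385582018 0.10775175300597185 0.10819484078143701 xdir -14.808034304610523 -15.20508290727477 ydir-90 -14.801359117689898 -14.604971967940614
edge [0.4374 0.2788 0.0655] [0.4542 0.3067 0.0655] 58.98955497758666
edge [0.4436 0.2876 0.0655] [0.456  0.307  0.0655] 57.34925475415069
edge [0.4544 0.2805 0.0655] [0.4654 0.2999 0.0655] 60.22467477765458
```

Run:
```python
from h import *
a=np.deg2rad(59)
bot.move_pose([.4513,.289,.19],Q(a)); 
bot.set_gripper(.7)
im,c=snap("t3")
print([(np.round(d["bbox"]),round(d["confidence"],2)) for d in bot.search_frame("wrist","thermostat")][:3])
print(proj(c,[.4513,.289,.044]),proj(c,[.4512,.2885,.0665]),bot.read_clock())
u,v=proj(c,[.4513,.289,.044]).astype(int)
z=im[v-35:v+35,u-35:u+35,::-1];print(u-35,v-35)
cv2.imwrite("pics/zt3.png",cv2.resize(z,None,fx=8,fy=8,interpolation=2))
```

```text
[(array([158., 229.,  53.,  54.]), 0.97), (array([224., 155.,  58.,  55.]), 0.69), (array([ 98., 361.,  37.,  23.]), 0.42)]
[254.518  184.4506] [253.9571 190.9436] 8.8833
219 149
```

View pics/zt3.png

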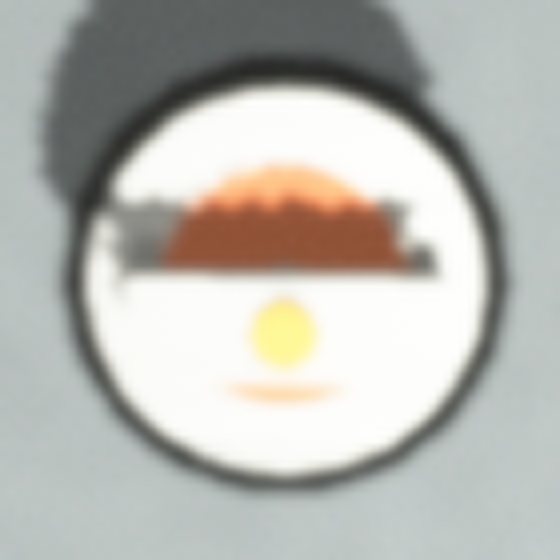

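Run:
```python
from h import *
bot.move_linear([.4513,.289,.08],speed=.15)
f0=np.array(bot.read_ft_force())
print("hit",bot.move_linear([.4513,.289,.046],speed=.05,until_force=6),bot.read_position())
bot.set_gripper(0.0,grasp_force=40)
print("w",bot.read_gripper_width()*85,np.array(bot.read_ft_force())-f0)
bot.move_linear([.4513,.289,.24],speed=.2)
print("w",bot.read_gripper_width()*85,np.array(bot.read_ft_force())-f0,bot.read_clock())
im,_=snap("g1")
s=bot.camera("scene")
cv2.imwrite("pics/g1s.png",np.hstack([cv2.resize(s[140:260,230:390,::-1],None,fx=3,fy=3),im[200:,150:370,::-1].repeat(2,0).repeat(2,1)[:360,:320]]))
```

```text
hit False [0.4514 0.289  0.046 ]
w 34.641636422552736 [-0.659  -1.1042  2.5154]
w 34.68985240739688 [-0.5262 -0.5902 -2.755 ] 12.05
```

View pics/g1s.png

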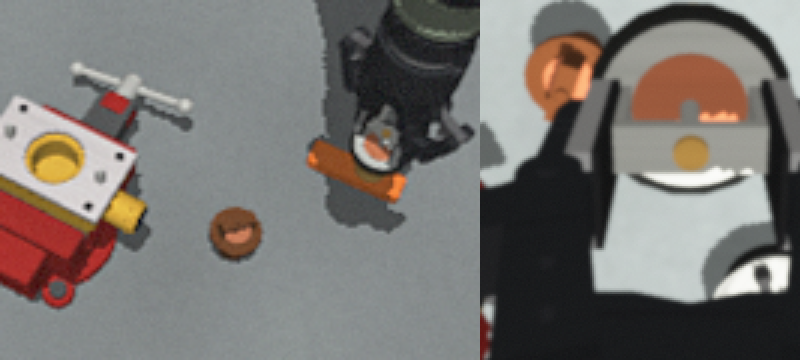

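View pics/g1.png

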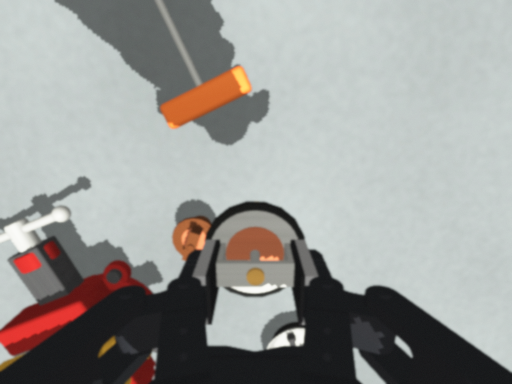

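Run:
```python
from h import *
c=load("g1");d=np.load("pics/g1.npz");p=d["p"];R=Ro.from_quat(d["q"],scalar_first=True).as_matrix()
for uv,dz in [((255,250),-.002),((256,277),.021)]:
    X=plane(c,uv,p[2]+dz);print(R.T@(X-p))
im=cv2.imread("pics/g1.png")[195:305,195:315];cv2.imwrite("pics/zg1.png",cv2.resize(im,None,fx=5,fy=5,interpolation=2))
```

```text
[0.0004 0.002  0.0025]
[ 0.0008 -0.021   0.0008]
```

View pics/zg1.png

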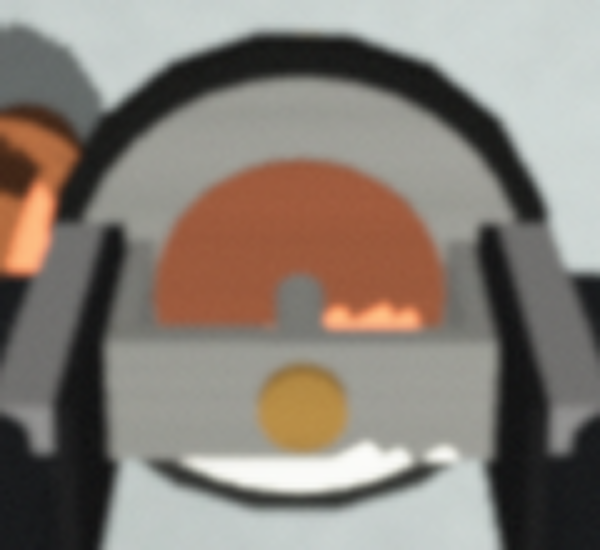

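Run:
```python
from h import *
HC=np.array([.5225,.0048,.1495])
bot.move_pose([.4513,.24,.31],Q(np.deg2rad(59)))
for n,a in(("h3",172),("h4",-8)):
    r=np.deg2rad(a)
    bot.move_pose([HC[0]-.075,HC[1]+.0,.30],Q(r));im,c=snap(n)
    print(n,proj(c,HC),[(np.round(d["bbox"]),round(d["confidence"],2)) for d in bot.search_frame("wrist","housing")][:2])
    uv=proj(c,HC).astype(int)
    x0,y0=uv[0]-65,max(uv[1]-100,0);print(x0,y0)
    cv2.imwrite(f"pics/z{n}.png",cv2.resize(im[y0:y0+190,x0:x0+130,::-1],None,fx=3,fy=3,interpolation=2))
print(bot.read_clock())
cv2.imwrite("pics/zh34.png",np.hstack([cv2.imread("pics/zh3.png"),cv2.imread("pics/zh4.png")]))
```

```text
h3 [178.5255 192.605 ] [(array([129., 111.,  96., 157.]), 0.67)]
113 92
h4 [332.0965 173.0154] [(array([285.,  73.,  98., 165.]), 0.57)]
267 73
17.55
```

View pics/zh34.png

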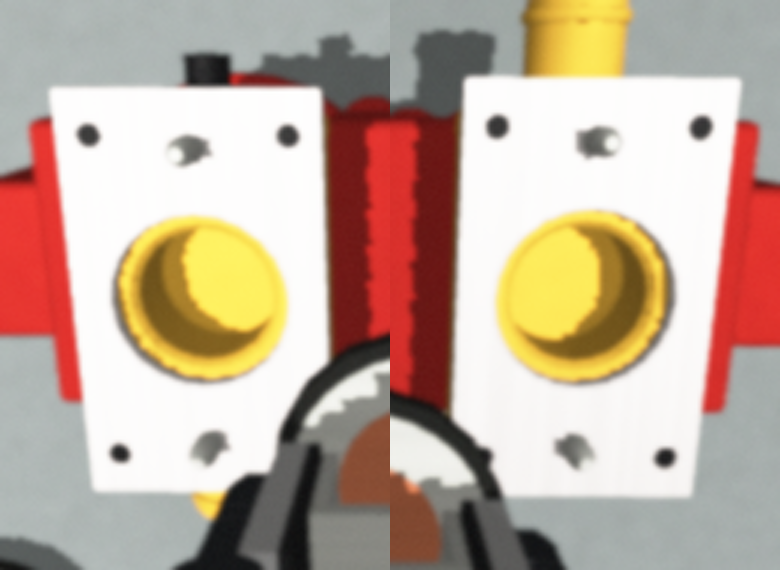

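Run:
```python
from h import *
def px(o,p): return (o[0]+(p[0]+.5)/3-.5,o[1]+(p[1]+.5)/3-.5)
HC=np.array([.5225,.0048]);y=np.deg2rad(-8.1);R=np.array([[np.cos(y),-np.sin(y)],[np.sin(y),np.cos(y)]])
for n,o,L in(("h3",(113,92),[((88,134),(31,-54)),((287,134),(-31,-54)),((120,453),(31,54)),((200.5,298.5),(0,0))]),
 ("h4",(267,73),[((107,126),(-31,54)),((310,126),(31,54)),((275,457),(31,-54)),((195.5,297),(0,0))]),
 ("h1",(140,90),[((109,107),(-31,54)),((316,138),(31,54)),((273,464),(31,-54)),((86,438),(-31,-54)),((197.5,291.5),(0,0))]),
 ("h2",(235,90),[((144,107),(-31,54)),((348,138),(31,54)),((273,463),(31,-54)),((89,438),(-31,-54)),((212,292),(0,0))])):
    c=load(n)
    for p,m in L:
        X=plane(c,px(o,p),.1495)[:2]; print(n,m,(X-R@(np.array(m)/1000)-HC)*1000)
```

```text
h3 (31, -54) [-0.4796 -0.8656]
h3 (-31, -54) [-0.1488 -1.1561]
h3 (31, 54) [-0.5088 -0.878 ]
h3 (0, 0) [-0.9735 -2.0264]
h4 (-31, 54) [-0.2333  0.2096]
h4 (31, 54) [-0.498   0.4831]
h4 (31, -54) [-0.2952  0.4452]
h4 (0, 0) [-0.1637  1.3583]
h1 (-31, 54) [ 0.1091 -0.0396]
h1 (31, 54) [-0.0617 -0.3046]
h1 (31, -54) [-0.0444 -0.0738]
h1 (-31, -54) [-0.0331  0.4984]
h1 (0, 0) [0.6592 1.3212]
h2 (-31, 54) [-0.0124  0.1864]
h2 (31, 54) [-0.044  -0.1443]
h2 (31, -54) [-0.2461  0.2224]
h2 (-31, -54) [-0.1719  0.5263]
h2 (0, 0) [-0.2387  1.2425]
```

Run:
```python
from h import *
q=Q(np.deg2rad(-8.1))
bot.move_pose([.522,.0042,.25],q)
bot.move_linear([.522,.0042,.200],speed=.15)
f0=np.array(bot.read_ft_force())
print("hit",bot.move_linear([.522,.0042,.1575],speed=.03,until_force=5),bot.read_position(),np.array(bot.read_ft_force())-f0,bot.read_moment(),bot.read_gripper_width()*85,bot.read_clock())
snap("p1")
```

```text
hit False [0.5222 0.0042 0.1577] [-0.413  -0.088   0.0346] [-0.0158  0.042   0.0079] 35.090151983403835 20.05
```

View pics/p1.png

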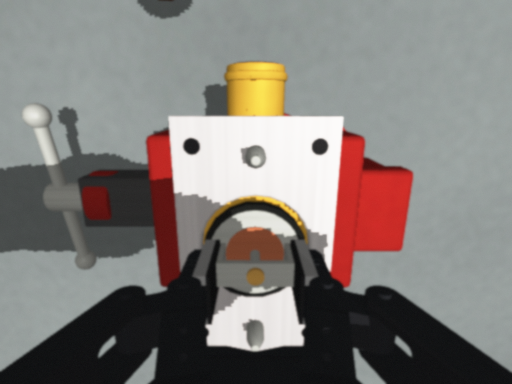

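Run:
```python
from h import *
f0=np.array(bot.read_ft_force())
print(bot.move_linear([.522,.0042,.1560],speed=.02,until_force=4),bot.read_position()[2],np.array(bot.read_ft_force())-f0)
bot.set_gripper(.62)
bot.move_linear([.522,.0042,.26],speed=.2)
im,c=snap("p2");print(bot.read_clock())
cv2.imwrite("pics/zp2.png",cv2.resize(im[80:290,150:370,::-1],None,fx=2.7,fy=2.7,interpolation=2))
print(proj(c,[.5222,.0045,.155]))
```

```text
False 0.15680719778427094 [-3.7131  2.0474  7.845 ]
21.3833
[255.7226 196.7221]
```

View pics/zp2.png

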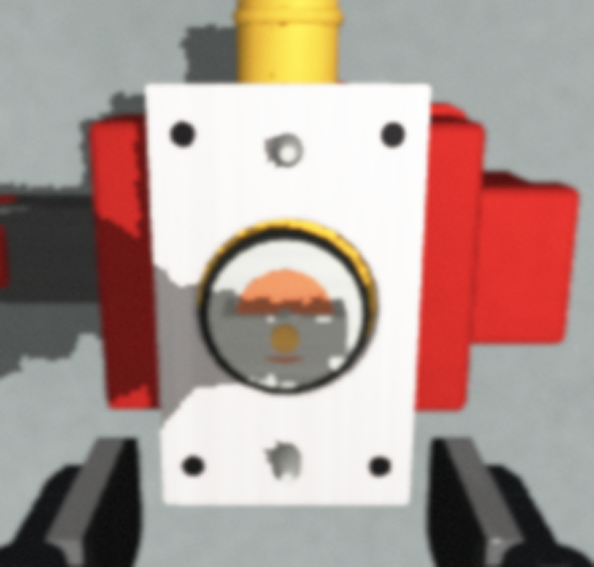

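Run:
```python
from h import *
a=np.deg2rad(-14.75);p=[.4627,-.279]
bot.move_pose([*p,.19],Q(a))
bot.set_gripper(.85)
f0=np.array(bot.read_ft_force())
print("hit",bot.move_linear([*p,.050],speed=.1,until_force=8),bot.read_position())
bot.set_gripper(0.0,grasp_force=100)
print("w",bot.read_gripper_width()*85,np.array(bot.read_ft_force())-f0)
bot.move_linear([*p,.10],speed=.1)
bot.move_linear([*p,.30],speed=.2)
print("w",bot.read_gripper_width()*85,np.array(bot.read_ft_force())-f0,bot.read_position(),bot.read_clock())
im,c=snap("k1")
```

```text
hit False [ 0.4631 -0.2794  0.0506]
w 44.727307337024534 [-1.9649  2.2468 10.4556]
w 44.63984548724753 [-0.1953  0.5109 -3.5919] [ 0.4621 -0.2785  0.2986] 26.5833
```

View pics/k1.png

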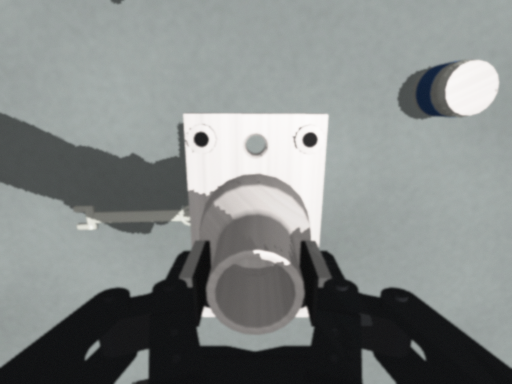

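Run:
```python
from h import *
im=cv2.imread("pics/k1.png")[100:345,140:375];cv2.imwrite("pics/zk1.png",cv2.resize(im,None,fx=2.4,fy=2.4,interpolation=2))
s=bot.camera("scene");cv2.imwrite("pics/k1s.png",cv2.resize(s[60:180,110:260,::-1],None,fx=5,fy=5,interpolation=2))
```

View pics/zk1.png

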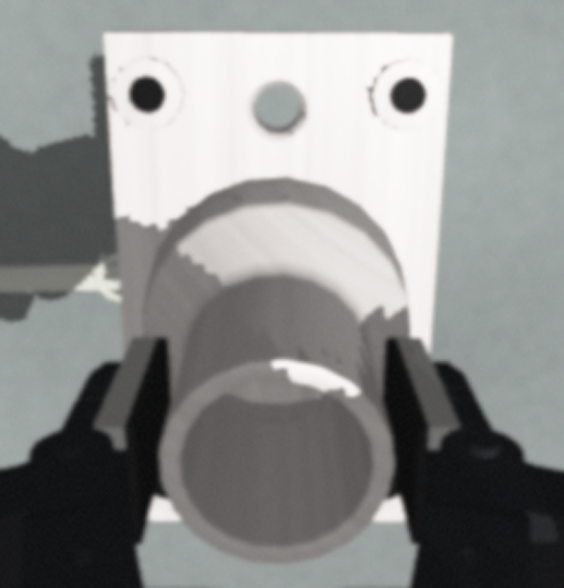

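View pics/k1s.png

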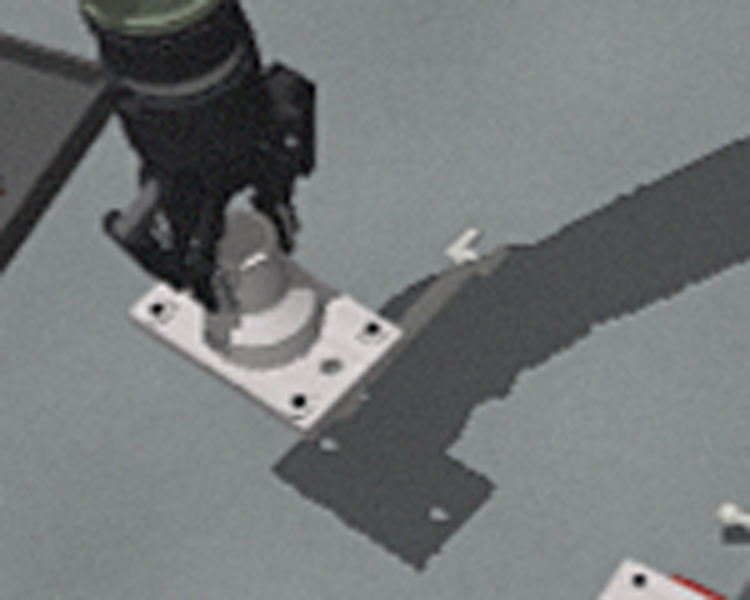

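Run:
```python
from h import *
p=[.4627,-.279]
bot.move_linear([*p,.07],speed=.25)
print("down",bot.move_linear([*p,.049],speed=.04,until_force=4),bot.read_position())
bot.set_gripper(.65)
bot.move_linear([*p,.059],speed=.08)
bot.set_gripper(0.0,grasp_force=100)
print("w",bot.read_gripper_width()*85,bot.read_ft_force(),bot.read_position())
bot.move_linear([*p,.10],speed=.1)
bot.move_linear([*p,.26],speed=.25)
print("w",bot.read_gripper_width()*85,bot.read_position(),bot.read_clock())
im,c=snap("k2")
cv2.imwrite("pics/zk2.png",cv2.resize(im[100:345,140:375,::-1],None,fx=2.4,fy=2.4,interpolation=2))
```

```text
down True [ 0.4629 -0.2791  0.0515]
w 41.689051266642494 [-2.5008  1.9017 10.1335] [ 0.4627 -0.2792  0.06  ]
w 42.109679272881515 [ 0.4619 -0.2783  0.2582] 30.3917
```

View pics/zk2.png

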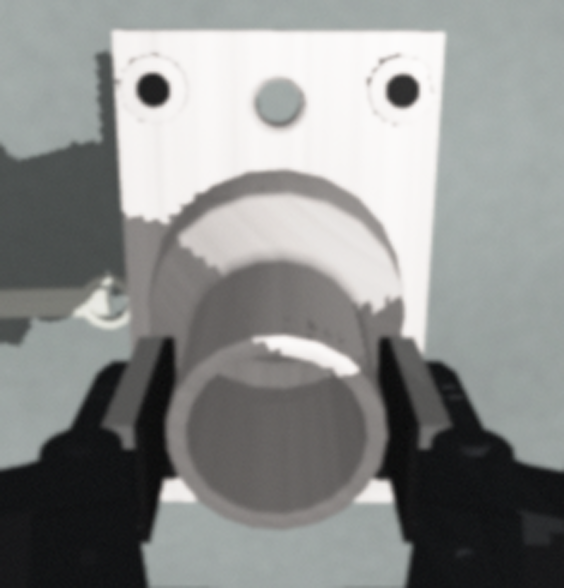

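Run:
```python
from h import *
c=load("k2");d=np.load("pics/k2.npz");p=d["p"];R=Ro.from_quat(d["q"],scalar_first=True).as_matrix();print(R)
for a,b in [(152.5,90),(403,90),(279.5,101)]:
    uv=(140+(a+.5)/2.4-.5,100+(b+.5)/2.4-.5);print((R.T@(plane(c,uv,p[2]-.048)-p))*1000)
```

```text
[[ 0.967  -0.0037  0.2546]
 [-0.2546  0.0031  0.9671]
 [-0.0044 -1.      0.002 ]]
[-31.3602  48.2491  54.5863]
[31.7379 47.9719 54.7318]
[ 0.6635 48.1029 51.9153]
```

Run:
```python
from h import *
q=Q(np.deg2rad(-8.1));t=np.array([.5222,.0045])
bot.move_linear([.4627,-.279,.33],speed=.25)
bot.move_pose([*t,.33],q)
bot.move_linear([*t,.245],speed=.15)
e=np.array(bot.read_position())[:2]-t
print("err",e*1000,bot.read_position(),bot.read_tool_rot(),q)
cmd=t-e
bot.move_linear([*cmd,.236],speed=.03)
print("pos",np.array(bot.read_position()),cmd,bot.read_ft_force(),bot.read_gripper_width()*85,bot.read_clock())
im,c=snap("q1")
s=bot.camera("scene");cv2.imwrite("pics/q1s.png",cv2.resize(s[120:240,180:330,::-1],None,fx=5,fy=5,interpolation=2))
```

```text
err [ 0.5426 -0.7194] [0.5227 0.0038 0.2457] [-0.7053  0.7054 -0.05    0.0507] [-0.7053  0.7053 -0.0499  0.0499]
pos [0.5216 0.0053 0.236 ] [0.5217 0.0052] [ 0.823  -0.1701 -3.6158] 41.78530545926271 33.1583
```

View pics/q1.png

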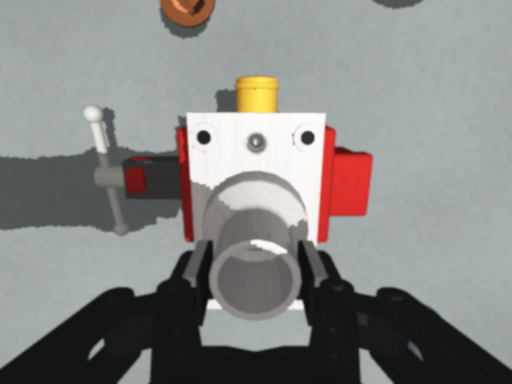

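View pics/q1s.png

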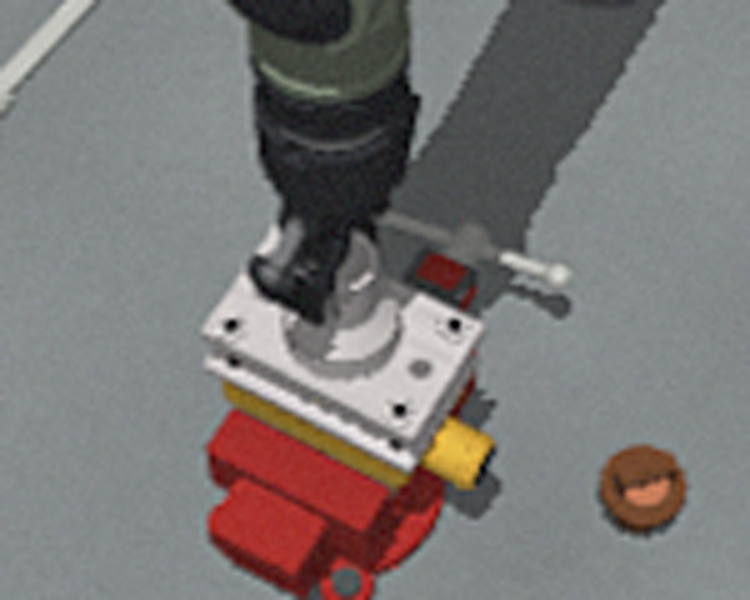

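Run:
```python
from h import *
t=[.5222,.0045]
bot.move_linear([*t,.232],speed=.03);bot.wait(.3)
print(bot.read_position(),bot.read_ft_force())
h=bot.move_linear([*t,.218],speed=.02,until_force=8)
print("hit",h,bot.read_position(),bot.read_ft_force(),bot.read_moment(),bot.read_gripper_width()*85,bot.read_clock())
im,c=snap("q2")
cv2.imwrite("pics/zq2.png",cv2.resize(im[90:330,140:375,::-1],None,fx=2.4,fy=2.4,interpolation=2))
```

```text
[0.5223 0.0045 0.2321] [ 0.5094 -0.7099 -4.0235]
hit False [0.5223 0.0045 0.2181] [ 0.0702  1.3985 -4.0176] [ 0.0206 -0.0226  0.0422] 42.175814301428915 34.6917
```

View pics/zq2.png

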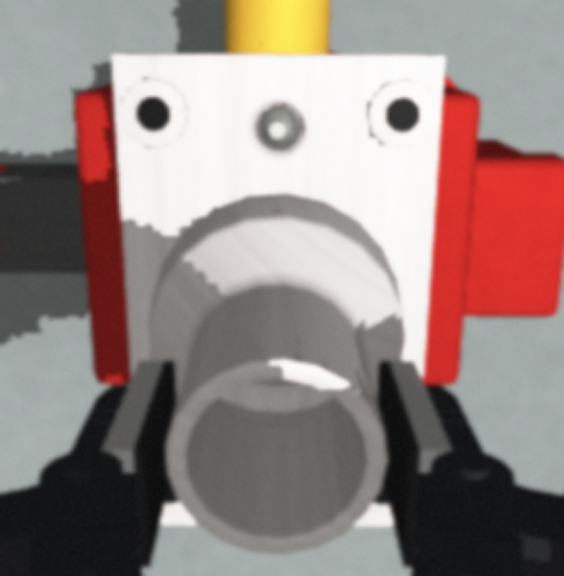

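Run:
```python
from h import *
t=[.5222,.0045]
for z in (.2155,.2145,.2135,.2125,.2115,.2105):
    h=bot.move_linear([*t,z],speed=.02,until_force=15)
    bot.wait(.1)
    print(z,h,np.array(bot.read_position())[2],bot.read_ft_force(),bot.read_gripper_width()*85)
    if h: break
h=bot.move_linear([*t,.203],speed=.015,until_force=22)
bot.wait(.2)
print("press",h,bot.read_position(),bot.read_ft_force(),bot.read_moment(),bot.read_gripper_width()*85,bot.read_clock())
im,c=snap("r1")
cv2.imwrite("pics/zr1.png",cv2.resize(im[90:330,140:375,::-1],None,fx=2.4,fy=2.4,interpolation=2))
s=bot.camera("scene");cv2.imwrite("pics/r1s.png",cv2.resize(s[120:240,180:330,::-1],None,fx=5,fy=5,interpolation=2))
```

```text
0.2155 False 0.2154830372968343 [-0.2148 -0.448  -4.6048] 42.02185661662677
0.2145 False 0.21465411988482722 [ 0.7833  0.5228 -2.837 ] 41.65040861196103
0.2135 False 0.2139464640754452 [-0.7002  0.3636  3.0315] 41.691591519333315
0.2125 False 0.21272988497520248 [-1.0477 -0.9336  3.2361] 42.02827975276263
0.2115 False 0.2116463487569568 [-0.3386  0.3862  4.4126] 42.03245503589487
0.2105 False 0.2107581769735859 [-1.4232  1.1619  6.4174] 41.70037181438076
press True [0.5224 0.0045 0.2102] [-1.183   0.5342  6.4354] [0.033  0.4579 0.0154] 41.85367414161388 37.375
```

View pics/zr1.png

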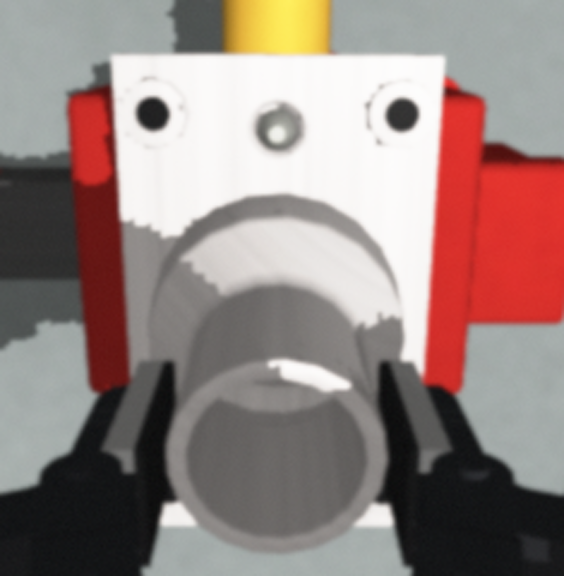

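View pics/r1s.png

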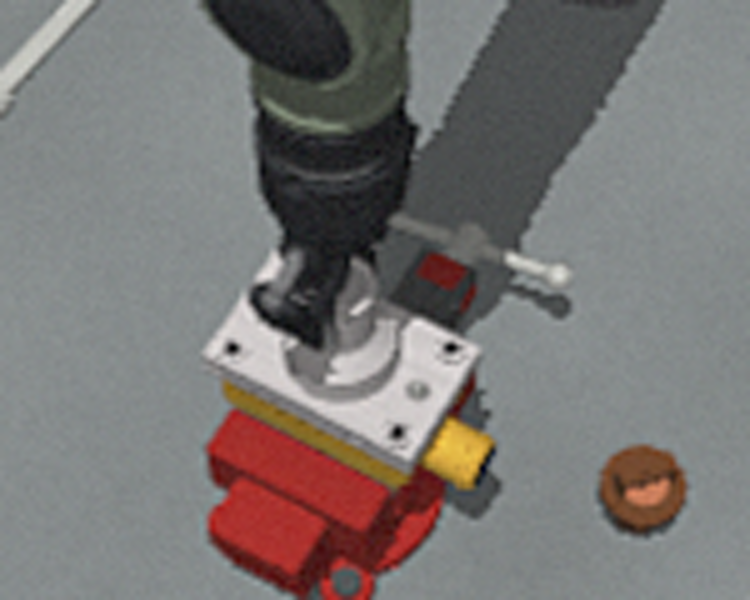

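Run:
```python
from h import *
t=[.5222,.0045]
for z in (.2098,.2094,.2090,.2087,.2084,.2081,.2078):
    h=bot.move_linear([*t,z],speed=.01,until_force=30)
    bot.wait(.25)
    f=np.array(bot.read_ft_force());print(z,h,np.array(bot.read_position()),f,bot.read_gripper_width()*85)
    if h or f[2]>22: break
print(bot.read_moment(),bot.read_clock())
```

```text
0.2098 False [0.5224 0.0045 0.2102] [-1.4738  0.1183  6.5093] 41.63943763812433
0.2094 False [0.5224 0.0045 0.2102] [-2.2208  0.1268  8.3469] 41.97308674273434
0.209 False [0.5224 0.0045 0.2101] [-2.4781 -0.5232 11.7261] 41.90376067082618
0.2087 False [0.5225 0.0045 0.2101] [-2.553   0.5267 13.6031] 41.56503462308008
0.2084 False [0.5225 0.0045 0.21  ] [-3.6931  0.1194 14.6809] 41.957482466540796
0.2081 False [0.5225 0.0045 0.21  ] [-4.6418  0.485  16.7231] 41.967195006299946
0.2078 False [0.5225 0.0045 0.2099] [-5.261  -0.3829 18.8091] 41.771487617464125
[0.2737 1.6295 0.0339] 40.975
```

Run:
```python
from h import *
t=[.5222,.0045]
bot.move_linear([*t,.2073],speed=.01,until_force=30);bot.wait(.4)
print(bot.read_position(),bot.read_ft_force(),bot.read_moment(),bot.read_gripper_width()*85,bot.read_tool_rot(),bot.read_clock())
s=bot.camera("scene");T=bot.camera("top");im,c=snap("r2")
cv2.imwrite("pics/r2s.png",np.hstack([cv2.resize(s[160:230,210:290,::-1],None,fx=5,fy=5,interpolation=2),cv2.resize(im[90:265,160:360,::-1],(400,350),interpolation=2)]))
# flange-top screw holes relative to tool, as in k2
cv2.imwrite("pics/zr2.png",cv2.resize(im[90:330,140:375,::-1],None,fx=2.4,fy=2.4,interpolation=2))
cv2.imwrite("pics/r2full.png",s[:,:,::-1])
```

```text
[0.5225 0.0045 0.21  ] [-5.0016  1.2572 22.3819] [ 0.2239  1.8553 -0.0377] 41.941654817664144 [-0.7052  0.7055 -0.0486  0.0511] 41.625
```

View pics/r2s.png

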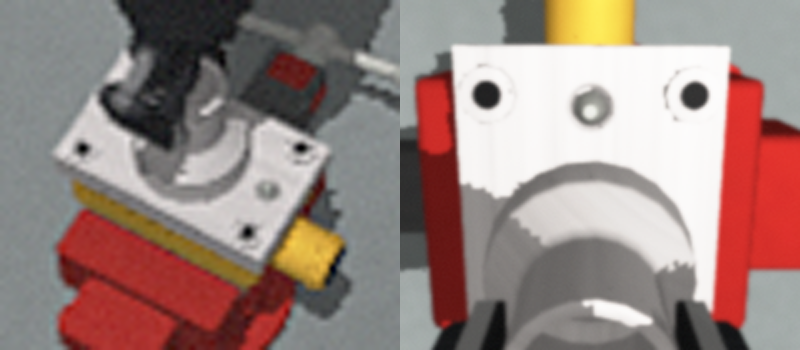

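View pics/r2full.png

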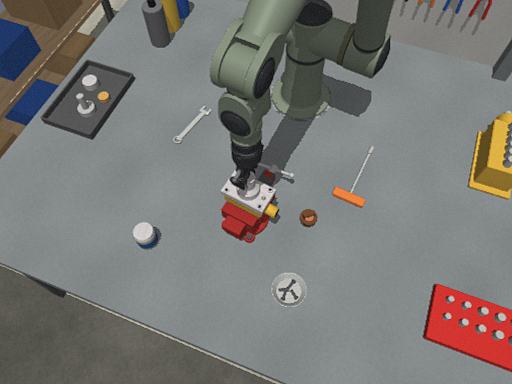

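Cover on both dowels, seated evenly, no gap visible, with a steady push of about 26 N on the cover. The bystanders have not moved. Handing in.

Run:
```python
from h import *
bot.close_job()
```

```text
the job is handed in; nothing more can be done
```

The thermostat is in the housing well, upright with the bridge on top. The cover is on the dowels and pressed down. I handed the job in at about 42 s with the gripper still holding the neck and pushing.

- **Choice of thermostat:** I took the one with the black flange and steel bridge (top view 161,208). I left the brown look-alike (196,198) alone.
- **Thermostat fit:** It went into the well without touching the sides and met the floor where expected, with the tool at 0.157 m. The picture after release shows it centred and upright.
- **Cover grasp:** My first grip was too low. It closed to 44.7 mm instead of 40 mm, apparently on the dome's shoulder. I set the cover back down and gripped it higher on the neck, where the reading was about 42 mm, still about 2 mm over the stated diameter.
- **Last checks:**
  - **Stop height:** the tool came to a firm stop at 0.210 m, which puts the cover's underside at about 0.150 m, the joint face height.
  - **Push:** the wrist force held at about 22 N, so roughly 26 N presses on the cover, including its own weight, against 12 N of spring.
  - **Fit:** a dowel shows centred in the hole on the +y side; the neck and gripper hid the other hole. The scene view shows no gap under the cover.
  - **Bystanders:** the spanner, key, dish, tin and brown look-alike show no sign of having moved.
- **Small leftover:** about 5 N of sideways force and 1.9 N m of moment remained at the wrist while pressing, which I judged harmless. An early force-stopped press relaxed to too little push, so I added force in small steps.

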